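# Reverse the arm of a shoe rest

## Task

The arm of the shoe rest is on the wrong way round, with its heel block in beside the pin. Lift the arm off the pin, turn it end for end and refit it by its slotted eye, so that the block stands out over the curved rail; the slot only goes down over the flat pin when it is turned to match it, so feel for the fit without forcing it. Leave the arm fully down and level on post and rail, let go of it, and do not disturb the other things on the table.

Things in the scene. Friction and masses are not known exactly. Their poses are not given: they have to be found in the camera images.
- stand: Shoe rest, fixed to the table: a dark wooden board 250 x 250 x 12 mm with a round steel post and, around that, a curved steel rail, both 45 mm high. Origin on the table under the post's axis; z up, x from the post to the middle of the rail. Board: x -85 to +165, y -125 to +125 mm. An ink pot and a cork block lie on it behind the post (near x -55, y +92 and -95 mm).
- pin (a point): Centre of the post's top face (44 mm across, 45 mm above the table). On it stands the pin: a flat blade 20 mm wide, 8 mm thick, 38 mm high (tip 83 mm above the table), the top 4 mm tapering to 18 x 6 mm. Its width is turned from the stand's x axis by an unreported angle, up to 35 degrees either way: see it or feel for it. It keeps that angle stiffly (0.6 N m).
- rail (a point): Middle of the rail's top, 45 mm above the table, 120 mm from the pin. The rail is an arc about the pin, 24 mm wide, 10 mm thick, on thin legs, reaching 50 degrees to each side of the stand's x axis. Between post and rail the space is open down to the board (top at 12 mm).
- bar: The arm: a loose aluminium bar 190 x 40 x 16 mm, 0.25 to 0.4 kg. Origin: centre of its round eye (25 mm hole, passes the pin at any angle), on the underside; x along the bar to the slotted eye, z up. It spans x -35 to +155 mm. A block 36 mm high stands on it at x -35 to -17 mm. At the start its round eye is on the pin and it lies flat on post and rail within 0.35 rad of the stand's x axis.
- slot_eye (a point): Centre, on the arm's underside, of its slotted eye at x = 120 mm: a through hole 23 mm long (along the bar) and 11 mm wide, 1.5 mm clear of the blade on every side. It passes over the pin only when the bar lies within about 8 degrees of the blade's width (either way round).
- grip (a point): Middle of the bar, halfway between the eyes (arm x = 60 mm) and halfway up its 16 mm thickness; axes as the arm. Around here (x = 45 to 78 mm) the bar can be gripped across its 40 mm width, with open space below; the mass centre lies about 10 mm from here towards the block. A touch at the slotted eye tips a weakly held bar.
- shoe: Bystander: a dark flat shoe, 255 mm long, 80 mm high, standing on the table; origin under its middle.
- last: Bystander: a wooden shoe last, 240 mm long, 90 mm high; origin under its middle.
- cup: Bystander: a white cup, 76 mm wide, 95 mm high; origin under its middle.
- inkpot: Bystander: a small capped ink pot on the stand's board, 42 mm wide, 42 mm high; origin under its middle.
- eraser: Bystander: a cork block 55 x 26 x 18 mm on the stand's board; origin under its middle.
- pen: Bystander: a marker pen lying on the table, 140 mm long, 18 mm thick; origin at its middle.
Mind the look-alikes: they are no part of the job. Of the things like the bar, leave any that is blue or purple; of the rest the smaller one is meant.

How it is judged (in metres and radians):
On the way:
1. the arm is lifted clear of the pin (height (world z) of each of bar, slot_eye above 0.085 m), for 0.1 s.
At the end, for the whole second after the job is handed in: The arm's slotted eye is down over the pin (centres within 4 mm in plan, underside at the slotted eye at most 48 mm above the table, i.e. within 3 mm of the post's top), the round end with the block at most 49 mm above the table on the rail, the arm upright and level within 0.05 rad and at rest (horizontal distance between slot_eye and pin below 0.004 m and height (world z) of slot_eye below 0.048 m and height (world z) of bar below 0.049 m and angle between bar's own z axis and vertical below 0.05 rad and linear speed of bar below 0.02 m/s); the robot touches nothing.
It fails at once if the arm is forced: pressed on the stand with more than 50 N (contact force between bar and stand above 50 N).
It fails at once if a bystander is moved by more than 40 mm (distance of any of shoe, last, cup, inkpot, eraser, pen from where it was at the start of the episode above 0.04 m).
It also fails if it takes over 61 s, if anything falls off the work surface, if the arm or the gripper's body presses on something with over 40 N, if the wrist force passes 120 N, or if a joint passes its speed limit or range.

## Robot

A 7-joint arm with a two-finger parallel gripper is mounted at the origin on the work surface. World frame = base frame: x ahead of the robot, y to its left, z up, the work surface at z = 0. Lengths are in mm, angles in rad, forces in N, time in s.
With the tool pointing down it reaches from about 425 to 825 mm from the base axis. Payload 3.6 kg.
Tool frame: the origin (TCP) lies at the very end of the fingers, on their centre line; the grasp point (between the pads) lies 19 mm behind it (grip_depth is the distance from the TCP to the grasp point, in mm); y points along the fingers, x is the direction in which the jaws open and shut, and the axes are right-handed (so a half turn about y gives the same grasp; the last joint's range is limited). The gripper opens to 85 mm and grips with 20 to 120 N. Pads are 22 mm wide; open, the fingers measure 114 mm over their backs; the gripper's body (76 mm by 85 mm) begins 54 mm behind the grasp point. The pads swing forward as they close: fully open they stand 13 mm farther back than shut.
Start: joints at [-1.298, 0.615, -0.013, 1.423, 0.008, 1.103, -0.04], TCP at [191.31, 621.179, 231.297] pointing down, gripper open.
Joint ranges: [-3.12, 3.12], [-0.3, 2.06], [-1.34, 1.32], [0.26, 2.42], [-1.36, 4.5], [0.01, 1.98], [-2.84, 2.84]. Speed limits (rad/s): [2.79, 2.79, 3.14, 3.14, 3.14, 3.14, 3.14].

## Interface

Orientations are given as a 3x3 rotation matrix whose columns are the frame's x, y, z axes.
In Python, from plant import read_state, camera, camera_params, sign_off, recognise, outline_of, tip_of, grip_depth gives the robot as it stands.
- The arm moves only by the tool servo_tool, never from a script. Its argument "plan" is text: rows parted by semicolons, each of 7 numbers parted by spaces: the turn, a rotation vector about the tool's x, y, z in rad, then the shift along the tool's x, y, z in mm, then the closure, from 0 (fully open) to 1 (shut). In form: rx ry rz tx ty tz grip; .... A call has 1 to 5 rows; each row shifts and turns the commanded pose from where the row before left it, along the tool's axes as they then stand; what a row does not reach is not made up. A row lasts 1/8 s, in which the tool goes at most 62.5 mm and 10.7 degrees, less where a joint would pass 70% of its speed; a pose out of reach is approached as far as the arm can. A call with a gripper value outside its range is refused whole. The fingers move at their own pace and stop on an object; the grip force is fixed at half the most. Time passes only in rows, so rows that do not move let the fingers close. It gives the time, the measured TCP pose, the force and the opening at its end, in the units of the state.
- read_state(): the state, without advancing time (a new reading comes with each control period).
- camera(name): name is "side" or "top"; returns (picture, depth): 480x640x3 uint8, red, green, blue; 480x640 float32, mm along the optical axis (not along the pixel's ray), 0 where there is no reading.
- camera_params(name): a dict with "mtx" (3x3 intrinsics, pixels), "k1" (the pictures are not rectified: a ray, as slopes to the right and down, at radius r is drawn at 1 + k1 r^2 times it, then the intrinsics apply), "pose" (4x4, takes a point from camera to world coordinates). Camera axes: x right, y down, z forward; pixel columns grow to the right and rows downward; lengths in mm; the calibration is good to about 2 mm. A picture is of the moment at which its call begins. camera_params takes no time and is no camera call.
- sign_off(): hands the job in, once; it reports no verdict.
Trained networks look in the newest picture that a camera, given by its name, has taken for a name from the list of things; names that differ only in an ending like _2 or _b are one class to them, and where a whole thing is asked for, a point or a joint stands for the part that bears it (a point fixed in the world has none). Each returns a list of dicts, best first, with "p" (0 to 1); they miss things now and then, are a little off and sometimes report something else, mostly with a low value. They report only what shows in the picture. A call takes as long as a camera call. They do not tell look-alikes from the thing itself.
- recognise(camera, name): "bbox" ([left, top, right, bottom] in pixels, round what is visible of it).
- outline_of(camera, name): "region" (480x640 bool, what is visible of it) and "bbox" ([left, top, right, bottom] in pixels, round what is visible of it).
- tip_of(camera, name): "xy" ([column, row] in pixels: a listed point, or the origin of a listed thing).
The state is a dict: "time": time; "joint_positions": joint angles; "qd": joint speeds; "joint_efforts": joint torques, N m; "tcp_pos": TCP position; "tool_rot": TCP orientation; "force": force on the tool from outside, world axes, zero at the start; "wrist_torque": the same for the moment, N m; "finger_gap": finger opening in mm.
Only numpy, scipy, OpenCV 4.12 (cv2) and the standard library are available. Lean on these libraries where they do the work, as an engineer would, in place of code of your own. Each camera call takes 0.05 s, during which the arm holds its last target. There are 200 camera calls.

## Working session

There is one attempt and no reset: what is moved stays moved. The work goes in short steps, Python scripts to look and compute and a tool call to move; the robot and the scene stay as the last step left them, time stands still between calls to the robot, and variables do not carry over. Pictures are saved under pics/ and viewed, about 8 in all and at most 12, crops included, and the job is handed in when it is done.

Besides the shell and the picture viewer there is one more tool, called after "Request:" in YAML: its name, and indented under it one key for each argument. servo_tool: Moves the arm, as the interface text tells. Its arguments: {"type":"object","properties":{"plan":{"type":"string"}},"required":["plan"]}

```bash
mkdir -p pics; ls
python3 - <<'E'
from plant import *
import cv2,numpy as np
for n in("side","top"):
    p,d=camera(n); cv2.imwrite(f"pics/{n}0.png",p[:,:,::-1]); np.save(f"pics/{n}0.npy",d)
    print(n,camera_params(n))
    for t in("bar","stand","slot_eye","pin","rail","grip"):
        f=tip_of(n,t); print(t,[(np.round(x["xy"]),round(x["p"],2)) for x in f])
print(read_state())
E
```

```text
pics
side {'mtx': array([[536.009805  ,   0.        , 320.97540499],
       [  0.        , 536.009805  , 241.76357677],
       [  0.        ,   0.        ,   1.        ]]), 'k1': -0.05246593579184637, 'pose': array([[ 9.67016262e-01, -1.54113010e-01,  2.02802193e-01,
         2.46907435e+02],
       [-2.53902089e-01, -6.46764538e-01,  7.19186597e-01,
        -9.47842527e+02],
       [ 2.03292549e-02, -7.46957035e-01, -6.64561441e-01,
         8.94126389e+02],
       [ 0.00000000e+00,  0.00000000e+00,  0.00000000e+00,
         1.00000000e+00]])}
bar [(array([365., 326.]), 0.82), (array([312., 234.]), 0.74), (array([226., 389.]), 0.65), (array([390., 195.]), 0.6), (array([312., 244.]), 0.26)]
stand [(array([310., 246.]), 0.84)]
slot_eye [(array([195., 334.]), 0.95), (array([355., 222.]), 0.88), (array([438., 199.]), 0.79), (array([313., 343.]), 0.59)]
pin [(array([312., 233.]), 0.94)]
rail [(array([353., 222.]), 0.77)]
grip [(array([209., 354.]), 0.87), (array([410., 196.]), 0.74), (array([338., 335.]), 0.68), (array([334., 228.]), 0.64)]
top {'mtx': array([[595.25741051,   0.        ,
[... 1138 characters left out ...]
 'qd': array([ 6.69977420e-05, -5.46845028e-04,  9.68585647e-04,  1.22359791e-04,
        1.00992179e-03, -3.30943893e-04, -4.69559168e-04]), 'joint_efforts': array([-2.06439972e-04, -4.68960679e+01,  2.58964794e-01, -1.71314621e+01,
        1.01156527e-02,  1.51540477e-03,  7.85037400e-06]), 'tcp_pos': array([191.29808351, 621.18681018, 231.31880509]), 'tool_rot': array([[ 2.94285043e-01, -3.99215695e-05, -9.55717695e-01],
       [ 9.55717695e-01, -1.45497957e-05,  2.94285044e-01],
       [-2.56538181e-05, -9.99999999e-01,  3.38719631e-05]]), 'force': array([0.3029296 , 0.8583737 , 0.53293578]), 'wrist_torque': array([ 0.01568448, -0.01427972, -0.0119251 ]), 'finger_gap': 85.47869307441162}
```

Run:
```python
import cv2,numpy as np
a=cv2.imread("pics/top0.png"); b=cv2.imread("pics/side0.png")
c=cv2.resize(a[160:360,180:380],(600,600),interpolation=cv2.INTER_CUBIC)
cv2.imwrite("pics/topc.png",c)
cv2.imwrite("pics/both.png",np.vstack([cv2.resize(x,(400,300)) for x in(a,b)]))
```

```text
(no output)
```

View pics/top0.png

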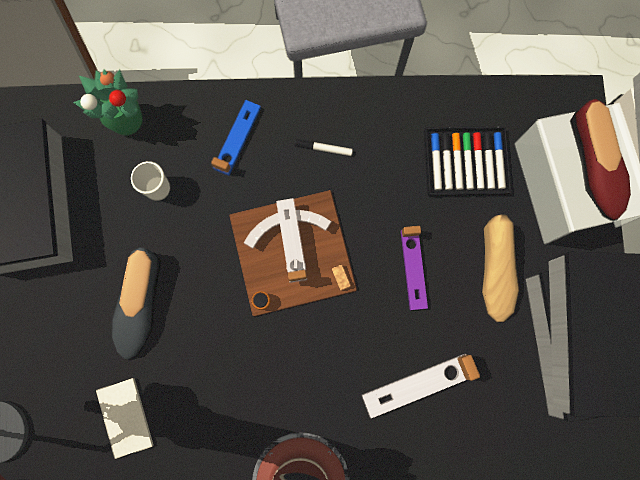

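View pics/side0.png

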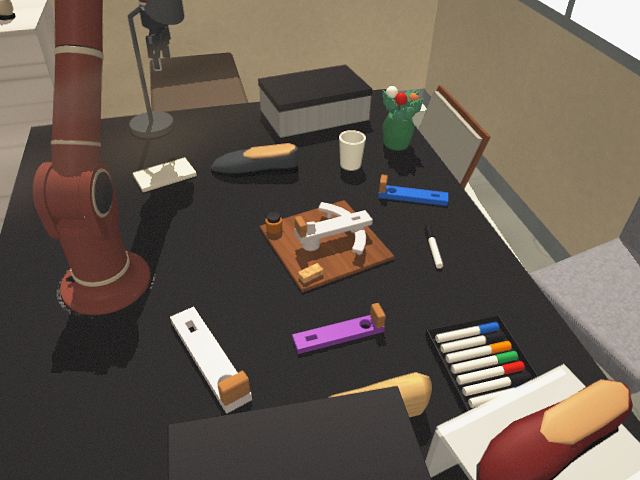

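View pics/topc.png

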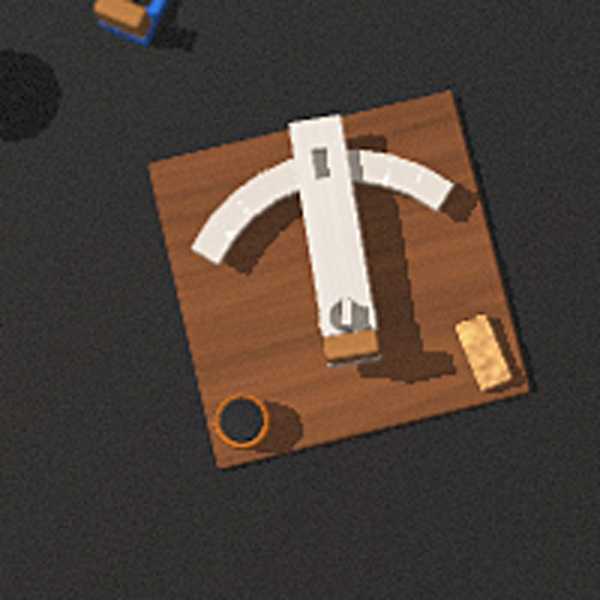

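The arm in question is the small white one on the stand (top view: round eye and pin near 296,263, slot near 287,213). The big white, purple and blue ones are look-alikes. Next I measure the stand, bar and blade poses.

```bash
cat > h.py <<'E'
import numpy as np,cv2
from plant import *
def rays(n,uv):
    P=camera_params(n);K=P["mtx"]
    uv=np.atleast_2d(np.array(uv,float)).reshape(-1,1,2)
    s=cv2.undistortPoints(uv,K,np.array([P["k1"],0,0,0.]),None,None).reshape(-1,2) if 0 else None
    d=((uv.reshape(-1,2)-K[:2,2])/[K[0,0],K[1,1]]);s=d.copy()
    for _ in range(10): s=d/(1+P["k1"]*(s**2).sum(1,keepdims=True))
    T=P["pose"];return T[:3,3],np.c_[s,np.ones(len(s))]@T[:3,:3].T
def onz(n,uv,z):
    o,r=rays(n,uv);return o+r*((z-o[2])/r[:,2])[:,None]
def proj(n,X):
    P=camera_params(n);T=np.linalg.inv(P["pose"]);c=np.atleast_2d(X)@T[:3,:3].T+T[:3,3];s=c[:,:2]/c[:,2:]
    s=s*(1+P["k1"]*(s**2).sum(1,keepdims=True));return s*P["mtx"][0,0]+P["mtx"][:2,2]
def rect(n,mask,z):
    c=max(cv2.findContours(mask.astype(np.uint8),0,cv2.CHAIN_APPROX_NONE)[0],key=cv2.contourArea).reshape(-1,2)
    return cv2.minAreaRect(onz(n,c,z)[:,:2].astype(np.float32))
E
python3 - <<'E'
from h import *
a=cv2.imread("pics/top0.png");hsv=cv2.cvtColor(a,cv2.COLOR_BGR2HSV)
print("hole pin tip 83",onz("top",[[296,263.3]],83), "side",onz("side",[[312,222]],83))
# board
b=np.zeros((480,640),np.uint8);roi=np.zeros_like(b);roi[185:322,225:362]=1
m=((hsv[...,2]>45)*roi).astype(np.uint8)
m=cv2.morphologyEx(m,cv2.MORPH_OPEN,np.ones((3,3)))
print("board",rect("top",m,12))
w=((hsv[...,1]<60)&(hsv[...,2]>130)).astype(np.uint8)*roi
# bar sides: white columns per row outside rail
for v in (200,205,225,230,235,240,245,250,255):
    u=np.where(w[v,270:310])[0]+270
    if len(u): print(v,u.min(),u.max(),onz("top",[[(u.min()+u.max())/2,v],[u.min()-.5,v],[u.max()+.5,v]],61)[:,:2].round(1).tolist())
print("slot", onz("top",[[180+320/3,160+162/3]],61),"front edge mid",onz("top",[[180+315/3,160+120/3]],61))
print("inkpot",onz("top",[[180+241/3,160+421/3]],42),"cork",onz("top",[[180+485/3,160+352/3]],30))
c=cv2.resize(a[250:285,280:320],(800,700),interpolation=cv2.INTER_CUBIC)
s=cv2.imread("pics/side0.png")[205:260,275:385];s=cv2.resize(s,(800,400),interpolation=cv2.INTER_CUBIC)
cv2.imwrite("pics/pin.png",np.vstack([cv2.resize(c,(400,350)),cv2.resize(s,(400,200))]))
E
```

```text
hole pin tip 83 [[484.94289093  -2.72427369  83.        ]] side [[491.62458784   3.18490518  83.        ]]
board ((524.4243774414062, 11.4342041015625), (330.0780944824219, 310.0106201171875), 0.23848119378089905)
200 278 292 [[636.0, 20.9], [636.4, 38.2], [635.6, 3.6]]
205 277 293 [[624.1, 21.1], [624.6, 40.6], [623.7, 1.5]]
225 270 297 [[577.2, 25.1], [577.9, 57.1], [576.5, -6.9]]
230 281 298 [[565.2, 11.5], [565.7, 32.1], [564.8, -9.0]]
235 282 299 [[553.5, 9.4], [554.0, 29.9], [553.1, -11.1]]
240 283 300 [[541.9, 7.3], [542.3, 27.8], [541.5, -13.2]]
245 284 301 [[530.3, 5.2], [530.7, 25.7], [529.8, -15.3]]
250 284 301 [[518.8, 5.4], [519.2, 25.8], [518.3, -15.1]]
255 285 302 [[507.2, 3.3], [507.7, 23.7], [506.8, -17.1]]
slot [[602.80630064  17.50565364  61.        ]] front edge mid [[635.97683859  20.92473161  61.        ]]
inkpot [[407.56007666  80.91073591  42.        ]] cork [[ 457.54603822 -105.97141323   30.        ]]
```

View pics/pin.png

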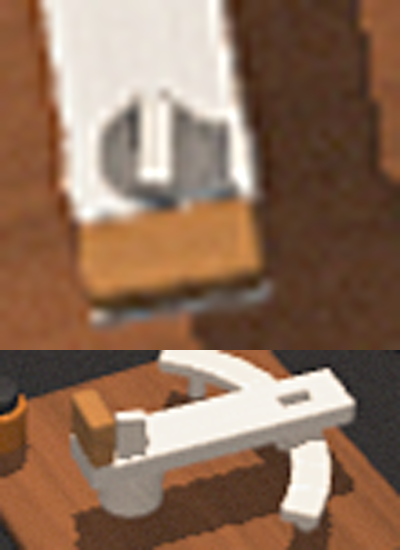

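The blade is visible nearly along the bar. I estimate the pin at (483.5, 0.5) and the bar yaw at 0.136 rad, so the grip target is (541, 8). Moving above it now.

Request:
servo_tool:
  plan: "0 0 0 -40.3 0 -42.9 0;0 0 0 -40.3 0 -42.9 0;0 0 0 -40.3 0 -42.9 0;0 0 0 -40.3 0 -42.9 0;0 0 0 -40.3 0 -42.9 0"

```text
time: 1.32
tcp_pos: [338.0, 363.9, 231.7]
tool_rot: [[0.294, 0.001, -0.956], [0.956, 0.001, 0.294], [0.001, -1.0, -0.001]]
force: [0.8, 0.6, 0.1]
finger_gap: 85.4
```

Request:
servo_tool:
  plan: "0 0 0 -40.3 0 -42.9 0;0 0 0 -40.3 0 -42.9 0;0 0 0 -40.3 0 -42.9 0;0 0 0 -40.3 0 -42.9 0;0 0 0 -40.3 0 -42.9 0"

```text
time: 1.95
tcp_pos: [483.7, 108.2, 231.8]
tool_rot: [[0.294, 0.001, -0.956], [0.956, 0.001, 0.294], [0.001, -1.0, -0.001]]
force: [1.3, -0.2, 0.4]
finger_gap: 85.4
```

Request:
servo_tool:
  plan: "0 0 0 -40.3 0 -42.9 0;0 0 0 -40.3 0 -42.9 0;0 -0.145 0 0 0 0 0;0 -0.145 0 0 0 0 0;0 -0.145 0 0 0 0 0"

```text
time: 2.58
tcp_pos: [541.1, 7.3, 231.4]
tool_rot: [[-0.14, 0.0, -0.99], [0.99, 0.0, -0.14], [-0.0, -1.0, -0.0]]
force: [-0.1, -0.3, -0.2]
finger_gap: 85.5
```

Request:
servo_tool:
  plan: "0 0 0 0 0 0 0"

```text
time: 2.7
tcp_pos: [541.0, 7.3, 231.4]
tool_rot: [[-0.134, 0.0, -0.991], [0.991, 0.0, -0.134], [0.0, -1.0, -0.0]]
force: [0.0, -0.7, -0.4]
finger_gap: 85.8
```

Request:
servo_tool:
  plan: "0 0 0 0 45 0 0;0 0 0 0 45 0 0;0 0 0 0 40 0 0;0 0 0 0 35 0 0;0 0 0 0 20 0 0"

```text
time: 3.32
tcp_pos: [540.2, 7.5, 44.6]
tool_rot: [[-0.133, -0.002, -0.991], [0.991, -0.001, -0.133], [-0.0, -1.0, 0.002]]
force: [-0.3, -0.1, -0.5]
finger_gap: 85.5
```

Request:
servo_tool:
  plan: "0 0 0 0 12 0 0;0 0 0 0 0 0 0.3;0 0 0 0 0 0 0.4;0 0 0 0 0 0 0.5"

```text
time: 3.82
tcp_pos: [541.7, 7.8, 35.3]
tool_rot: [[-0.136, 0.002, -0.991], [0.991, 0.0, -0.136], [0.0, -1.0, -0.002]]
force: [-0.0, 0.1, 0.1]
finger_gap: 42.7
```

Request:
servo_tool:
  plan: "0 0 0 0 1 0 0.6;0 0 0 0 0 0 0.8;0 0 0 0 0 0 1;0 0 0 0 0 0 1"

```text
time: 4.32
tcp_pos: [541.8, 8.1, 35.5]
tool_rot: [[-0.136, 0.003, -0.991], [0.991, 0.001, -0.136], [0.0, -1.0, -0.003]]
force: [-1.9, 0.9, 10.1]
finger_gap: 38.9
```

Request:
servo_tool:
  plan: "0 0 0 0 -6 0 1;0 0 0 0 -10 0 1;0 0 0 0 -15 0 1;0 0 0 0 -15 0 1;0 0 0 0 -15 0 1"

```text
time: 4.95
tcp_pos: [541.1, 7.4, 95.6]
tool_rot: [[-0.136, 0.001, -0.991], [0.991, -0.0, -0.136], [-0.0, -1.0, -0.001]]
force: [0.1, -0.1, -2.6]
finger_gap: 38.9
```

Request:
servo_tool:
  plan: "0 0 0 0 -20 0 1;0 0 0 0 -20 0 1;0 0 0 0 -20 0 1;0 0 0 0 -20 0 1;0 0 0 0 0 0 1"

```text
time: 5.58
tcp_pos: [542.0, 7.5, 176.3]
tool_rot: [[-0.136, 0.004, -0.991], [0.991, 0.0, -0.136], [-0.0, -1.0, -0.004]]
force: [0.3, 0.3, -3.2]
finger_gap: 39.2
```

Request:
servo_tool:
  plan: "0 0.175 0 0 0 0 1;0 0.175 0 0 0 0 1;0 0.175 0 0 0 0 1;0 0.175 0 0 0 0 1;0 0.175 0 0 0 0 1"

```text
time: 6.2
tcp_pos: [540.1, 7.6, 173.4]
tool_rot: [[0.677, -0.002, -0.736], [0.736, -0.0, 0.677], [-0.002, -1.0, 0.002]]
force: [1.3, 0.1, -3.2]
finger_gap: 38.8
```

Request:
servo_tool:
  plan: "0 0.175 0 0 0 0 1;0 0.175 0 0 0 0 1;0 0.175 0 0 0 0 1;0 0.175 0 0 0 0 1;0 0 0 0 0 0 1"

```text
time: 6.82
tcp_pos: [540.2, 7.9, 173.4]
tool_rot: [[0.991, -0.002, -0.134], [0.134, -0.0, 0.991], [-0.002, -1.0, -0.0]]
force: [1.3, 0.6, -2.3]
finger_gap: 38.7
```

Run:
```python
from h import *
im=[]
for n in("top","side"):
    p,d=camera(n); cv2.imwrite(f"pics/{n}1.png",p[:,:,::-1]);np.save(f"pics/{n}1.npy",d)
    c=tip_of(n,"pin");print(n,[(x["xy"],x["p"]) for x in c], proj(n,[[483.5,.5,83]]))
    u,v=proj(n,[[483.5,.5,75]])[0].astype(int);u0,v0=u-25,v-18;print(u0,v0)
    im.append(cv2.resize(p[v0:v0+37,u0:u0+50,::-1],(400,296),interpolation=cv2.INTER_CUBIC))
cv2.imwrite("pics/pin1.png",np.hstack(im))
print(read_state()["joint_positions"].round(2))
```

```text
top [([297.5, 265.8], 0.85)] [[294.56152809 263.97300975]]
269 246
side [([331.2, 181.4], 0.73), ([311.8, 233.4], 0.58)] [[308.94454303 223.20651108]]
283 207
[-0.34  0.54  0.43  1.82 -0.3   0.84  0.37]
```

View pics/pin1.png

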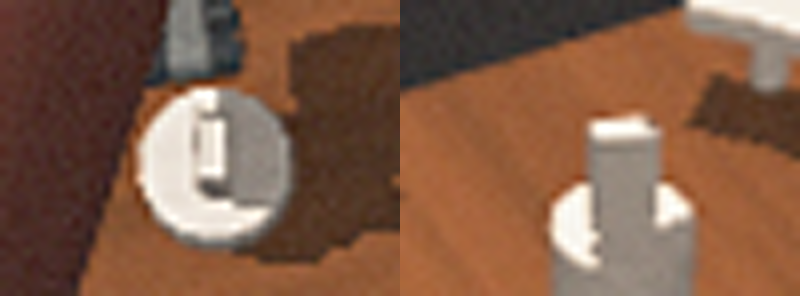

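Top view: post disc centred at about (295.9, 266.8), blade top running from about (295.1, 260.6) to (295.6, 268.5). Side view: blade top from about (307, 223.4) to (315, 223).

Run:
```python
from h import *
t=onz("top",[[269+207/8,246+116/8],[269+214/8,246+181/8]],83);s=onz("side",[[283+192/8,207+131/8],[283+257/8,207+128/8]],83)
print("post",onz("top",[[295.9,266.75]],45))
for q in(t,s):
    d=q[0]-q[1];print(q[:,:2].round(1).tolist(),q.mean(0).round(1),np.degrees(np.arctan2(d[1],d[0])),np.linalg.norm(d))
# side post top ellipse & depth
g=cv2.cvtColor(cv2.imread("pics/top1.png"),cv2.COLOR_BGR2GRAY).astype(int)
print(g[255:275,286:306])
g=cv2.cvtColor(cv2.imread("pics/side1.png"),cv2.COLOR_BGR2GRAY).astype(int)
print(g[218:234,302:320])
# bar in hand, top view: outline
for o in outline_of("top","bar")[:5]: 
    print(o["bbox"],o["p"])
# stand yaw from board corners
hsv=cv2.cvtColor(cv2.imread("pics/top0.png"),cv2.COLOR_BGR2HSV)
c=np.array([[150,163],[450,91],[530,390],[219,467]])/3+[180,160]
c=onz("top",c,12);e=c[1]-c[0]+c[2]-c[3];print("board c",c.mean(0),"yaw",np.degrees(np.arctan2(e[1],e[0]))+90, c.round(0).tolist())
```

```text
post [[482.41766069  -1.26795433  45.        ]]
[[491.3, -0.3], [473.0, -2.0]] [482.2  -1.1  83. ] 5.163181680254455 18.35796072401902
[[478.9, 1.0], [497.9, -2.1]] [488.4  -0.6  83. ] 170.815115746596 19.30548703031989
[[ 47  56  51  40  73  86  79  68  69  56  56  61  72 100 106 100 103  96
  106  65]
 [ 46  40  47  62  74  67  72  78  80  82  93  94 101 104 101  98  93  95
  100  68]
 [ 50  98  98  95  90  78 149 235 244 246 156 136 130 106  94  95  94  98
  103  63]
 [ 49 100 101  86 154 226 236 238 242 248 162 136 136 139 139 105  93  98
   98  98]
 [ 80  99  86 153 230 239 235 206 217 229 134 132 135 138 145 137 101  88
   96 102]
 [ 94  85 149 230 235 230 231 201 144 135 124 110 131 137 134 139 138  98
   64  63]
 [ 92 125 227 238 232 231 234 204 220 220 246 132 129 133 133 133 137 138
   69  44]
 [ 85 196 235 231 229 228 233 171 222 228 248 132 124 134 135 140 134 140
   97  48]
 [138 224 232 229 225 228 230 160 223 225 244 124 126 138 133 132 134 142
  148  77]
 [179 234 226 227 225 226 227 163 221 225 245 132 125 135 140 137 140 137
  154  79]
 [171 231 229 224 225 226 232 
[... 1619 characters left out ...]
3 142 131 110 110 113 115]
 [106 107 100  98 111 131 140 141 140 142 140 141 140 125 101 104 112 116]
 [107 100 147 227 206 130 139 141 139 138 141 137 136 218 223 142 101 110]
 [101 177 236 249 219 127 142 140 140 138 140 139 131 230 249 224 142 103]
 [181 241 247 248 219 125 136 137 141 141 142 136 131 228 248 246 227 148]
 [226 248 246 246 219 124 140 142 140 139 137 140 129 228 250 250 242 170]]
[295.5, 212.0, 338.6, 240.4] 0.95
[211.7, 100.0, 262.5, 180.1] 0.81
[402.7, 228.3, 427.7, 309.3] 0.73
[361.3, 354.1, 478.9, 414.9] 0.65
board c [522.5620505    7.40374302  12.        ] yaw 12.656686765631235 [[616.0, 155.0, 12.0], [670.0, -85.0, 12.0], [429.0, -141.0, 12.0], [375.0, 101.0, 12.0]]
```

Request:
servo_tool:
  plan: "0 0 0 3.5 0 -8.5 1;0 0.17 0 0 0 0 1;0 0.17 0 0 0 0 1;0 0.17 0 0 0 0 1;0 0.17 0 0 0 0 1"

```text
time: 7.7
tcp_pos: [545.9, -1.3, 174.5]
tool_rot: [[0.851, 0.001, 0.526], [-0.526, -0.0, 0.851], [0.001, -1.0, -0.0]]
force: [-0.5, 0.1, -2.3]
finger_gap: 39.0
```

Request:
servo_tool:
  plan: "0 0.17 0 0 0 0 1;0 0.17 0 0 0 0 1;0 0.17 0 0 0 0 1;0 0.17 0 0 0 0 1;0 0.17 0 0 0 0 1"

```text
time: 8.32
tcp_pos: [546.0, -1.0, 174.4]
tool_rot: [[0.167, 0.0, 0.986], [-0.986, -0.0, 0.167], [0.0, -1.0, 0.0]]
force: [-0.1, 0.1, -3.5]
finger_gap: 39.0
```

Request:
servo_tool:
  plan: "0 0.17 0 0 0 0 1;0 0 0 0 20 0 1;0 0 0 0 25 0 1;0 0 0 0 25 0 1;0 0 0 0 0 0 1"

```text
time: 8.95
tcp_pos: [544.6, -0.4, 102.8]
tool_rot: [[0.003, -0.004, 1.0], [-1.0, 0.0, 0.003], [-0.0, -1.0, -0.004]]
force: [-0.3, 0.2, -2.6]
finger_gap: 39.0
```

Run:
```python
from h import *
im=[]
st=read_state();print(st["tcp_pos"].round(1),st["tool_rot"].round(3).tolist(),st["joint_positions"].round(2))
T=st["tcp_pos"];R=st["tool_rot"]
for n in("top","side"):
    p,d=camera(n); cv2.imwrite(f"pics/{n}2.png",p[:,:,::-1])
    for k in("slot_eye","bar","pin"):print(n,k,[(x["xy"],round(x["p"],2)) for x in tip_of(n,k)][:3])
    u,v=proj(n,[[500,.5,95]])[0].astype(int);u0,v0=u-40,v-30;print(u0,v0)
    im.append(cv2.resize(p[v0:v0+60,u0:u0+80,::-1],(400,300),interpolation=cv2.INTER_CUBIC))
cv2.imwrite("pics/p2.png",np.hstack(im))
```

```text
[ 5.446e+02 -4.000e-01  1.028e+02] [[0.003, -0.004, 1.0], [-1.0, 0.0, 0.003], [-0.0, -1.0, -0.004]] [-0.54  0.77  0.83  1.88 -0.75  0.84 -0.88]
top slot_eye [([248.3, 117.9], 0.92), ([383.4, 399.1], 0.89), ([415.1, 296.1], 0.84)]
top bar [([225.1, 160.8], 0.68), ([448.2, 371.4], 0.58), ([412.8, 248.4], 0.58)]
top pin [([296.9, 265.9], 0.79)]
254 225
side slot_eye [([314.4, 342.9], 0.91), ([308.7, 211.8], 0.82), ([436.0, 200.7], 0.82)]
side bar [([226.8, 387.9], 0.91), ([360.7, 208.7], 0.85), ([365.3, 327.4], 0.82)]
side pin [([311.6, 229.7], 0.58)]
275 188
```

View pics/p2.png

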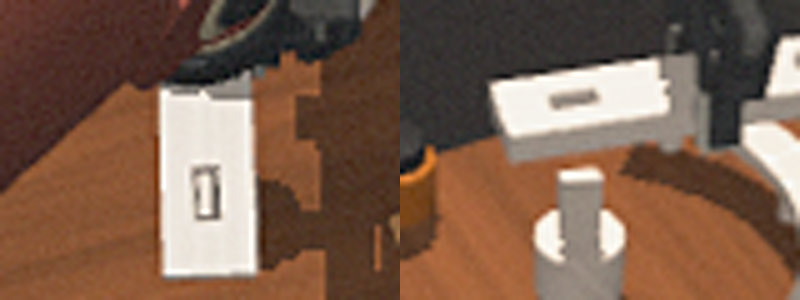

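The pin tip shows through the slot in the top view, with the slot centred near (295, 263). I'll zoom in to quantify the offsets.

Run:
```python
from h import *
a=cv2.imread("pics/top2.png");g=cv2.cvtColor(a,cv2.COLOR_BGR2GRAY).astype(int)
print(g[255:272,284:308]);print("bar left/right edges rows, end row:",g[276:284,295])
for th in(-5,0,5):
  t=np.radians(th);c=np.array([[x,y]for x in(9,-9) for y in(3,-3)])@np.array([[np.cos(t),np.sin(t)],[-np.sin(t),np.cos(t)]])
  q=np.c_[c+[483.3,-.2],[83]*4];print(th,"top",proj("top",q).round(1).tolist(),"side",proj("side",q).round(1).tolist())
s=np.array([[x,y] for x in(11.5,-11.5) for y in(5.5,-5.5)])+[544.6-61.5,-.4]
for z in(112.3,128.3): print("slot",z,proj("top",np.c_[s,[z]*4]).round(1).tolist())
print("end corners",proj("top",[[544.6-96.5,19.6,128.3],[544.6-96.5,-20.4,128.3]]).round(1))
c=cv2.resize(a[252:276,278:310],(800,600),interpolation=cv2.INTER_NEAREST);cv2.imwrite("pics/z.png",c)
```

```text
[[ 96  79 237 235 229 230 230 230 232 233 232 230 229 234 230 230 228 233
  234 242 195 103  92  99]
 [ 98  78 238 236 230 231 229 230 234 234 236 232 235 235 230 232 229 231
  235 243 191 101  94  96]
 [ 91  76 239 235 230 231 229 233 238 244 234 231 237 237 233 231 231 234
  233 242 192 102  96  99]
 [ 94  79 239 237 228 231 230 236 195 170 166 145 146 144 229 233 229 233
  234 243 189 101  87  94]
 [ 94  83 238 236 231 230 230 238 169 114 150 156 110 185 232 232 230 230
  234 241 217 116  84  95]
 [ 96  81 239 236 229 231 229 239 168 181 228 232 145 155 233 235 231 233
  233 240 220  92  86  90]
 [ 99  77 239 238 229 231 230 240 188 192 232 238 150 144 236 233 229 233
  235 242 217  84  51  56]
 [ 97  78 241 237 231 230 231 236 201 160 226 235 149  88 236 235 231 232
  233 239 222  91  46  51]
 [ 99  77 208 235 230 232 231 239 208 117 228 235 152  72 238 237 230 232
  233 241 236 105  42  63]
 [ 96  77 197 237 231 232 230 237 210 116 225 236 154  84 240 235 230 231
  233 237 229  99  46  58]
 [ 95  80 200 236 232 232 232 237 206 152 227 236 152  91 238 235 230 233
  234 239 229 10
[... 606 characters left out ...]
4  47  60]]
bar left/right edges rows, end row: [229 230 237 225 119 100 102 102]
-5 top [[293.8, 260.0], [296.5, 260.1], [293.2, 268.0], [295.9, 268.1]] side [[312.5, 222.3], [312.9, 223.9], [305.0, 223.0], [305.4, 224.6]]
0 top [[293.5, 260.1], [296.2, 260.0], [293.6, 268.1], [296.3, 268.0]] side [[312.3, 222.1], [312.9, 223.6], [304.9, 223.2], [305.5, 224.8]]
5 top [[293.1, 260.2], [295.8, 259.9], [294.0, 268.2], [296.6, 267.9]] side [[312.1, 221.9], [312.9, 223.4], [304.9, 223.4], [305.7, 224.9]]
slot 112.3 [[291.9, 257.1], [297.0, 257.0], [292.1, 267.6], [297.1, 267.4]]
slot 128.3 [[291.6, 256.0], [296.7, 255.9], [291.8, 266.6], [296.9, 266.4]]
end corners [[285.2 277.6]
 [303.9 277.2]]
```

View pics/z.png

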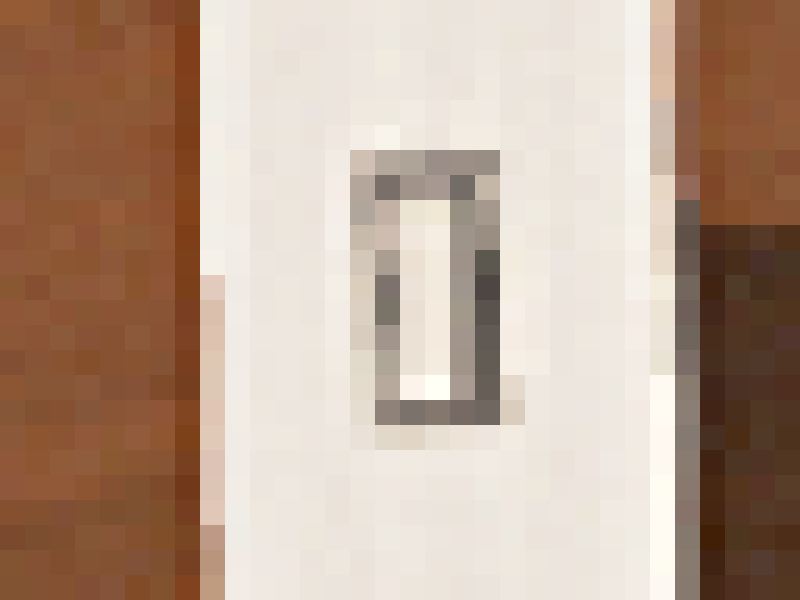

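The slot sits about 5 mm short of the pin in x and about 1 mm off in y; the angles agree near 0°. I'll shift, go lower and look again.

Request:
servo_tool:
  plan: "0 0 0 -1 0 4.5 1;0 0 0 0 12 0 1;0 0 0 0 10 0 1;0 0 0 0 0 0 1;0 0 0 0 0 0 1"

```text
time: 9.98
tcp_pos: [550.0, 0.3, 82.2]
tool_rot: [[0.003, -0.0, 1.0], [-1.0, -0.0, 0.003], [0.0, -1.0, -0.0]]
force: [0.7, 0.3, -2.3]
finger_gap: 38.9
```

Run:
```python
from h import *
st=read_state();T=st["tcp_pos"];print(T.round(1),st["tool_rot"].round(3).tolist(),st["force"].round(1))
p,_=camera("top");cv2.imwrite("pics/top3.png",p[:,:,::-1])
a=p[:,:,::-1];g=cv2.cvtColor(p,cv2.COLOR_RGB2GRAY).astype(int)
print(g[256:274,286:306]);print("end",g[276:285,295])
for i in(1,2):
    b=cv2.cvtColor(cv2.imread(f"pics/top{i}.png"),cv2.COLOR_BGR2GRAY)
    print("jitter",cv2.phaseCorrelate(np.float32(b[330:430,350:500]),np.float32(g[330:430,350:500])))
s=np.array([[x,y] for x in(11.5,-11.5) for y in(5.5,-5.5)])+[484.5,.3]
for z in(T[2]+9.5,T[2]+25.5): print("ideal slot",z.round(1),proj("top",np.c_[s,[z]*4]).round(1).tolist())
p,_=camera("side");cv2.imwrite("pics/side3.png",p[:,:,::-1])
c=np.hstack([cv2.resize(a[252:276,280:312],(400,300),interpolation=cv2.INTER_NEAREST),cv2.resize(p[190:250,280:360,::-1],(400,300),interpolation=cv2.INTER_CUBIC)]);cv2.imwrite("pics/z3.png",c)
```

```text
[5.50e+02 3.00e-01 8.22e+01] [[0.003, -0.0, 1.0], [-1.0, -0.0, 0.003], [0.0, -1.0, -0.0]] [ 0.7  0.3 -2.3]
[[238 237 230 230 228 232 239 242 242 231 232 236 233 232 229 233 235 243
  185 106]
 [239 236 228 229 231 235 195 166 174 167 145 175 227 233 229 233 234 243
  192 105]
 [240 239 231 231 230 239 169 155 158 162 152 194 229 232 229 233 235 242
  193 102]
 [209 235 231 230 232 240 169 186 214 217 192 234 235 233 231 232 235 242
  194 104]
 [203 235 233 231 231 238 164 196 155 146 142 170 231 233 229 234 236 245
  179  73]
 [202 237 231 231 233 239 191 205 141 121 132 143 235 235 229 233 233 247
  177  66]
 [205 236 231 230 232 238 201 174 133 130 137  93 234 238 229 232 234 245
  185  70]
 [200 238 233 232 230 237 211 134 131 127 139  75 237 235 228 233 234 244
  205  84]
 [204 238 231 232 230 237 212 133 130 132 138  84 239 237 229 233 234 243
  209  89]
 [203 237 231 231 231 238 211 143 131 133 140  98 239 236 230 233 234 241
  204  89]
 [200 236 230 232 230 235 222 151 131 127 131  94 235 236 230 230 234 239
  234 119]
 [204 238 231 230 231 234 223 121 113 121 129 123 233 233 
[... 189 characters left out ...]
32 111]
 [157 238 232 232 231 232 231 233 233 231 230 232 232 231 231 232 233 239
  232 101]
 [151 237 234 233 231 231 232 233 233 229 230 232 233 231 230 233 233 239
  231 102]
 [158 237 234 234 230 231 231 235 232 231 230 230 234 230 230 231 233 239
  228 100]
 [159 238 233 233 230 231 231 234 232 229 229 230 232 233 230 228 234 238
  231  98]]
end [231 239 191 112  99 105 107  98  99]
jitter ((0.019655431628834208, 0.04742116704568389), 0.7277846778869629)
jitter ((0.07397121074870938, -0.028672597136711886), 0.7674642613728841)
ideal slot 91.7 [[291.9, 257.9], [296.9, 257.8], [292.1, 268.2], [297.1, 268.1]]
ideal slot 107.7 [[291.7, 256.8], [296.7, 256.7], [291.8, 267.2], [296.9, 267.1]]
```

View pics/z3.png

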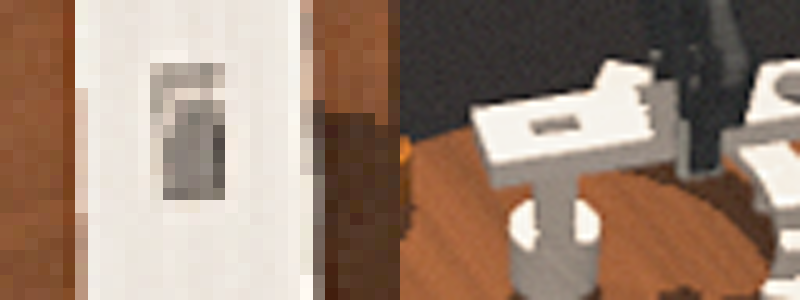

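Request:
servo_tool:
  plan: "0 0 0 -0.5 3 0 1;0 0 0 0 3 0 1;0 0 0 0 2 0 1;0 0 0 0 1 0 1;0 0 0 0 0 0 1"

```text
time: 10.7
tcp_pos: [550.0, 1.0, 73.2]
tool_rot: [[0.003, -0.0, 1.0], [-1.0, -0.0, 0.003], [0.0, -1.0, -0.0]]
force: [0.6, -0.4, -3.4]
finger_gap: 39.3
```

Request:
servo_tool:
  plan: "0 0 0 0 1 0 1;0 0 0 0 1 0 1;0 0 0 0 0 0 1"

```text
time: 11.08
tcp_pos: [550.0, 1.0, 71.2]
tool_rot: [[0.003, -0.0, 1.0], [-1.0, -0.0, 0.003], [0.0, -1.0, -0.0]]
force: [0.3, -0.3, -3.1]
finger_gap: 38.8
```

Request:
servo_tool:
  plan: "0 0 0 0 1 0 1;0 0 0 0 1 0 1;0 0 0 0 0 0 1"

```text
time: 11.45
tcp_pos: [550.0, 1.1, 69.2]
tool_rot: [[0.003, -0.0, 1.0], [-1.0, -0.0, 0.003], [0.0, -1.0, -0.0]]
force: [-0.1, 0.1, -3.2]
finger_gap: 39.0
```

Request:
servo_tool:
  plan: "0 0 0 0 1 0 1;0 0 0 0 1 0 1;0 0 0 0 0 0 1"

```text
time: 11.82
tcp_pos: [550.0, 1.1, 67.2]
tool_rot: [[0.003, -0.0, 1.0], [-1.0, 0.0, 0.003], [-0.0, -1.0, -0.0]]
force: [0.6, 0.7, -2.5]
finger_gap: 38.9
```

No contact force, and the underside is now well below the pin tip. Continuing down.

Request:
servo_tool:
  plan: "0 0 0 0 2 0 1;0 0 0 0 2 0 1;0 0 0 0 1 0 1;0 0 0 0 0 0 1"

```text
time: 12.32
tcp_pos: [550.0, 1.0, 62.2]
tool_rot: [[0.003, -0.0, 1.0], [-1.0, -0.0, 0.003], [0.0, -1.0, -0.0]]
force: [0.5, -0.2, -3.7]
finger_gap: 39.2
```

Request:
servo_tool:
  plan: "0 0 0 0 2 0 1;0 0 0 0 2 0 1;0 0 0 0 1 0 1;0 0 0 0 0 0 1"

```text
time: 12.82
tcp_pos: [550.0, 1.0, 57.2]
tool_rot: [[0.003, -0.0, 1.0], [-1.0, -0.0, 0.003], [0.0, -1.0, -0.0]]
force: [-0.1, -0.3, -2.9]
finger_gap: 39.1
```

Run:
```python
from h import *
a,_=camera("top");p,_=camera("side")
c=np.hstack([cv2.resize(a[245:290,265:325,::-1],(400,300),interpolation=cv2.INTER_CUBIC),cv2.resize(p[190:250,280:360,::-1],(400,300),interpolation=cv2.INTER_CUBIC)]);cv2.imwrite("pics/z4.png",c)
```

```text
(no output)
```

View pics/z4.png

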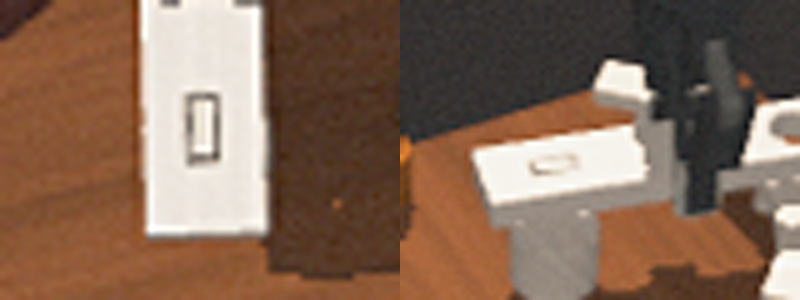

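The blade is in the slot and flush with the bar's top, and the bar is level. Continuing down.

Request:
servo_tool:
  plan: "0 0 0 0 2 0 1;0 0 0 0 2 0 1;0 0 0 0 2 0 1;0 0 0 0 2 0 1;0 0 0 0 0 0 1"

```text
time: 13.55
tcp_pos: [549.9, 1.0, 49.1]
tool_rot: [[0.003, -0.001, 1.0], [-1.0, -0.0, 0.003], [0.0, -1.0, -0.001]]
force: [-0.1, 0.1, -3.2]
finger_gap: 39.2
```

Request:
servo_tool:
  plan: "0 0 0 0 2 0 1;0 0 0 0 2 0 1;0 0 0 0 2 0 1;0 0 0 0 1 0 1;0 0 0 0 0 0 1"

```text
time: 14.18
tcp_pos: [550.0, 1.0, 42.2]
tool_rot: [[0.003, -0.0, 1.0], [-1.0, -0.0, 0.003], [0.0, -1.0, -0.0]]
force: [0.1, -0.1, -2.6]
finger_gap: 38.8
```

Request:
servo_tool:
  plan: "0 0 0 0 1 0 1;0 0 0 0 1 0 1;0 0 0 0 0 0 1"

```text
time: 14.55
tcp_pos: [550.0, 1.0, 40.2]
tool_rot: [[0.003, -0.0, 1.0], [-1.0, -0.0, 0.003], [0.0, -1.0, -0.0]]
force: [-0.0, -0.3, -2.4]
finger_gap: 39.2
```

Request:
servo_tool:
  plan: "0 0 0 0 1 0 1;0 0 0 0 1 0 1;0 0 0 0 0 0 1"

```text
time: 14.92
tcp_pos: [550.0, 1.0, 38.2]
tool_rot: [[0.003, -0.0, 1.0], [-1.0, -0.0, 0.003], [0.0, -1.0, -0.0]]
force: [0.1, 0.5, -2.3]
finger_gap: 38.7
```

Request:
servo_tool:
  plan: "0 0 0 0 1 0 1;0 0 0 0 0 0 1"

```text
time: 15.18
tcp_pos: [550.0, 1.0, 37.2]
tool_rot: [[0.003, -0.0, 1.0], [-1.0, -0.0, 0.003], [0.0, -1.0, -0.0]]
force: [0.1, 0.1, -2.4]
finger_gap: 39.2
```

Request:
servo_tool:
  plan: "0 0 0 0 0.7 0 1;0 0 0 0 0 0 1"

```text
time: 15.42
tcp_pos: [550.0, 1.0, 36.6]
tool_rot: [[0.003, -0.0, 1.0], [-1.0, -0.0, 0.003], [0.0, -1.0, -0.0]]
force: [-0.1, 1.0, -3.4]
finger_gap: 39.0
```

Request:
servo_tool:
  plan: "0 0 0 0 0.7 0 1;0 0 0 0 0 0 1"

```text
time: 15.68
tcp_pos: [550.0, 1.0, 35.8]
tool_rot: [[0.003, -0.0, 1.0], [-1.0, -0.0, 0.003], [0.0, -1.0, -0.0]]
force: [0.9, 0.9, -3.2]
finger_gap: 38.8
```

Request:
servo_tool:
  plan: "0 0 0 0 0.6 0 1;0 0 0 0 0 0 1"

```text
time: 15.92
tcp_pos: [550.1, 1.0, 35.5]
tool_rot: [[0.003, 0.0, 1.0], [-1.0, 0.0, 0.003], [-0.0, -1.0, 0.0]]
force: [-0.4, 0.2, -1.7]
finger_gap: 38.6
```

Request:
servo_tool:
  plan: "0 0 0 0 0.6 0 1;0 0 0 0 0 0 1"

```text
time: 16.18
tcp_pos: [550.1, 1.0, 35.5]
tool_rot: [[0.003, 0.0, 1.0], [-1.0, 0.001, 0.003], [-0.001, -1.0, 0.0]]
force: [-2.6, 1.0, 5.6]
finger_gap: 39.1
```

Request:
servo_tool:
  plan: "0 0 0 0 0 0 0.45;0 0 0 0 0 0 0.3;0 0 0 0 0 0 0;0 0 0 0 0 0 0;0 0 0 0 0 0 0"

```text
time: 16.8
tcp_pos: [550.0, 1.0, 34.6]
tool_rot: [[0.003, -0.0, 1.0], [-1.0, -0.0, 0.003], [0.0, -1.0, -0.0]]
force: [-1.0, 0.2, -0.5]
finger_gap: 85.6
```

Request:
servo_tool:
  plan: "0 0 0 0 -10 0 0;0 0 0 0 -25 0 0;0 0 0 0 -45 0 0;0 0 0 0 -50 0 0;0 0 0 0 -50 0 0"

```text
time: 17.42
tcp_pos: [549.8, 0.9, 216.9]
tool_rot: [[0.002, 0.0, 1.0], [-1.0, -0.0, 0.002], [0.0, -1.0, 0.0]]
force: [0.5, 0.6, 0.6]
finger_gap: 85.4
```

Request:
servo_tool:
  plan: "0 0 0 50 0 0 0;0 0 0 50 0 0 0;0 0 0 50 0 0 0;0 0 0 50 0 0 0;0 0 0 0 0 0 0"

```text
time: 18.05
tcp_pos: [548.6, -205.2, 216.3]
tool_rot: [[-0.007, 0.001, 1.0], [-1.0, -0.005, -0.007], [0.005, -1.0, 0.001]]
force: [-0.9, 0.8, -0.3]
finger_gap: 85.6
```

Run:
```python
from h import *
a,_=camera("top");p,d=camera("side")
for n in("top","side"):
  for k in("slot_eye","bar"): print(n,k,[(x["xy"],round(x["p"],2)) for x in tip_of(n,k)])
print(proj("top",[[484,0,45],[604,0,45]]),proj("side",[[484,0,45],[604,0,45]]))
c=np.hstack([cv2.resize(a[160:320,200:413,::-1],(400,300),interpolation=cv2.INTER_CUBIC),cv2.resize(p[185:275,265:385,::-1],(400,300),interpolation=cv2.INTER_CUBIC)]);cv2.imwrite("pics/z5.png",c)
print(read_state()["time"],read_state()["tcp_pos"])
```

```text
top slot_eye [([416.9, 295.4], 0.71), ([384.8, 396.0], 0.69), ([247.9, 118.2], 0.68)]
top bar [([413.5, 246.4], 0.83), ([294.5, 215.0], 0.77), ([225.5, 159.8], 0.64), ([448.6, 373.8], 0.61)]
side slot_eye [([310.0, 236.1], 0.88), ([314.2, 341.1], 0.66), ([193.9, 333.9], 0.59), ([437.3, 201.6], 0.57)]
side bar [([387.4, 195.6], 0.96), ([362.4, 330.2], 0.95), ([362.7, 230.1], 0.84), ([228.9, 387.1], 0.77), ([308.5, 237.9], 0.61), ([352.0, 222.5], 0.58)]
[[295.33460282 266.07640224]
 [294.51598031 214.87290265]] [[309.10913799 235.42263303]
 [356.49679493 228.02431091]]
18.35 [ 551.08649813 -197.00665967  214.53959957]
```

View pics/z5.png

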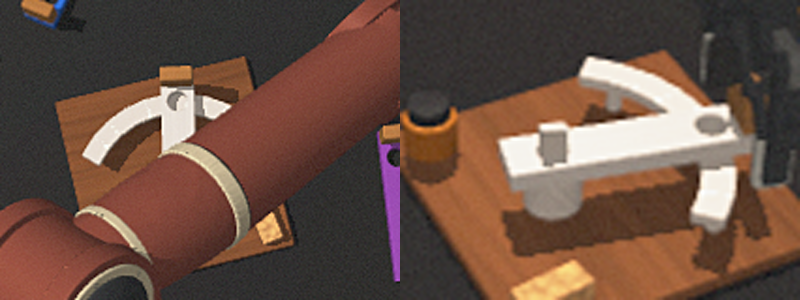

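The arm is seated: the blade stands proud through the slot, and the bar lies flat on post and rail with the block out over the rail. The gripper is clear.

```bash
python3 -c "
from plant import *
print(sign_off())"
```

```text
the job is handed in; nothing more can be done
None
```

I lifted the white arm off the pin and turned it half round. I then lined the slot up with the blade by camera, lowered it to contact on post and rail, let go and handed the job in at about 18 s.

**Fit:** the wrist force showed no resistance as the slot went down over the blade. It reached about 9 N relative to the hanging load when the arm seated.

**Final position:** in the last pictures the blade stands up through the slot, the bar lies flat on post and rail, and the block is out over the rail. The side camera put the slotted eye within a pixel or so (about 2 mm) of where I expected it. The top view of the slotted eye was hidden by the robot, so there was no second check there, and no height or level was measured numerically.

**Bystanders:** I did not compare their positions before and after. No collision force showed up during the moves.

**Disagreements:**
- **Pin position:** the side and top cameras differed by 4–5 mm along x, so I used the top camera's view of slot against pin.
- **Blade angle:** my rough readings ran from about −9° to +5°. I went in at 0° and it fitted.

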